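Code the base of a labelled bottle

TASK

Swing the red-handled cover lever of the date coder up and all the way over to its back stop, then take the green-labelled bottle that stands on the bench with the two plain ones and put it base down into the coder's round socket. Press it down firmly, without ramming it, against the sprung print plunger until its base sits fully home on the steel stop ring, and finish while still gripping it and holding it pressed home, so the code can print. Leave the two plain bottles where they stand.

Things in the scene. Friction and masses are not known exactly. Their poses are not given: they have to be found in the camera images.
- coder: base coder, fixed to the bench: dark steel base plate 126 x 106 x 10 mm, a grey cast block on it (brass date wheels in its front) and on top a round aluminium socket, outer diameter 67 mm, widening to 80 mm at its mouth 62 mm above the bench. Origin at the centre of the underside, on the socket's axis; z up, -x points to its front, the side where the red handle lies when the lever is shut; the hinge is on its +x side; the hinge axis runs along y
- socket_mouth (a point): centre of the socket's mouth, 62 mm above the bench. The bore is 49 mm in diameter (the bottle is 44), with a conical lead-in that widens to about 62 mm over the top 12 mm, and 28 mm deep in all down to the stop ring. Axes as coder
- stop_ring: fixed steel ring at the bottom of the bore, outer diameter 48, inner 32 mm; its top face, the hard stop for the bottle's base, is 34 mm above the bench. Origin on the axis, 30 mm above the bench
- print_plunger (a joint): sprung plunger with a black rubber print pad of 28 mm diameter in the middle of the socket, sliding straight down. 0 = up, its face 44 mm above the bench (10 mm above the stop ring); value in m, grows as it is pressed; with the bottle home on the stop ring it reads about 0.010. The spring pushes back with 4 N at 0 and 10 N at 0.010, enough to lift the bottle if it is let go. A firm push is 12 to 30 N in all; over 45 N on the stop ring counts as ramming
- cover_lever (a joint): hinged cover lever over the socket. 0 = shut, lying level with its rubber-faced disc (71 mm diameter) over the mouth; it starts between 0 and 0.35. Value in rad, grows as the handle is swung up and over to the back; 1.57 = upright, 2.1 = back stop. It stays where it is left (friction, under 1 N at the handle)
- lever_hinge (a point): point on the lever's hinge axis, 78 mm above the bench, 47.5 mm behind the socket's axis
- lever_grip (a point): middle of the red handle, 112 mm from the hinge axis; the handle is a rounded bar 54 mm long (along the lever), 16 mm wide (along the hinge axis) and 14 mm thick. Shut, it overhangs the socket's front with its middle 64.5 mm before the socket's axis and about 68 mm free below it down to the base plate or bench
- label_fixture: brown wooden labelling stand fixed to the bench between the coder and the bottles, 218 (x) x 200 (y) mm, 140 mm high, with a labelled bottle leaning on it whose top is 230 mm above the bench and which stays there: carry things round its front or over it. Origin at the centre of its underside on the bench
- labelled_bottle: amber spray bottle with a green paper label, 44 mm in diameter, 150 mm tall, standing upright on the bench; the body is a full 44 mm cylinder up to 98 mm, then a black screw collar about 27 mm in diameter (98 to 117 mm) and a clear-over-grey spray cap about 21 mm in diameter (117 to 150 mm). About 0.2 kg. Origin at the centre of the underside, z up along the bottle. This is the one to code, not the one that leans on the wooden stand nor those in the carton
- plain_bottle_a: amber spray bottle without a label, 44 mm in diameter, 150 mm tall, standing upright on the bench; the body is a full 44 mm cylinder up to 98 mm, then a black screw collar about 27 mm in diameter (98 to 117 mm) and a clear-over-grey spray cap about 21 mm in diameter (117 to 150 mm). About 0.2 kg. Origin at the centre of the underside, z up along the bottle. To be left alone
- plain_bottle_b: amber spray bottle without a label, 44 mm in diameter, 150 mm tall, standing upright on the bench; the body is a full 44 mm cylinder up to 98 mm, then a black screw collar about 27 mm in diameter (98 to 117 mm) and a clear-over-grey spray cap about 21 mm in diameter (117 to 150 mm). About 0.2 kg. Origin at the centre of the underside, z up along the bottle. To be left alone
There are look-alikes about, which are no part of the job. What is shaped like the labelled_bottle but pink or purple is not meant.

How it is judged:
On the way, in this order (a step that is already met when the one before it is completed fails the run):
1. the cover lever is swung over to the back (past 1.8 rad) (value of joint cover_lever above 1.8 rad), for 0.2 s.
2. the labelled bottle is in the socket, its base at least 6 mm below the mouth (z of labelled_bottle in the frame of socket_mouth below -0.006 m and horizontal distance between labelled_bottle and socket_mouth below 0.006 m), for 0.1 s.
At the end, for the whole second after the job is handed in: The labelled bottle is in the socket, upright (within 0.06 rad) and within 4 mm of its axis, at rest, gripped by the fingers (over 3 N) and pressed home: the plunger reads over 0.009 and the bottle's base bears on the stop ring with over 1.5 N. The cover lever stays open past 1.8 rad (value of joint cover_lever above 1.8 rad and value of joint print_plunger above 0.009 m and contact force between labelled_bottle and stop_ring above 1.5 N and contact force between the fingers and labelled_bottle above 3 N and horizontal distance between labelled_bottle and socket_mouth below 0.004 m and angle between labelled_bottle's own z axis and vertical below 0.06 rad and linear speed of labelled_bottle below 0.01 m/s); the arm keeps its last pose, push and grip.
It fails at once if a plain bottle is shifted by more than 30 mm or tipped (distance of any of plain_bottle_a, plain_bottle_b from where it was at the start of the episode above 0.03 m or angle between any of plain_bottle_a, plain_bottle_b's own z axis and vertical above 0.3 rad).
It fails at once if the bottle is rammed: over 45 N on the stop ring (contact force between labelled_bottle and stop_ring above 45 N).
It also fails if it takes over 64 s, if anything falls off the work surface, if the arm or the gripper's body presses on something with over 40 N, if the wrist force passes 120 N, or if a joint passes its speed limit or range.

ROBOT

A 6-joint arm with a two-finger parallel gripper is mounted at the origin on a cart in front of the work surface, level with it; the furniture and walls round the work are solid. World frame = base frame: x ahead of the robot, y to its left, z up, the work surface at z = 0. Lengths are in m, angles in rad, forces in N, time in s.
With the tool pointing down it reaches from about 0.15 to 0.775 m from the base axis. Payload 6.1 kg.
Tool frame: the origin (TCP) lies on the centre line of the jaws, within the pads' length; the fingertips stand 8 mm ahead of it and the grasp point (between the pads) lies 11 mm behind it; y points along the fingers, x is the direction in which the jaws open and shut, and the axes are right-handed (so a half turn about y gives the same grasp; the last joint's range is limited). The gripper opens to 85 mm and grips with 20 to 120 N. Pads are 22 mm wide; open, the fingers measure 114 mm over their backs; the gripper's body (76 mm by 85 mm) begins 54 mm behind the grasp point. The pads swing forward as they close: fully open they stand 13 mm farther back than shut.
Start: joints at [1.304, 0.126, -0.04, 1.405, 0, 1.571], TCP at [0.138, 0.506, 0.239] pointing down, gripper open.
Joint ranges: [-2.72, 2.72], [-0.95, 1.95], [-1.27, 1.35], [-1.78, 2.02], [-1.46, 1.47], [-3.14, 3.14]. Speed limits (rad/s): [2.39, 2.39, 3.01, 3.14, 3.14, 3.14].

INTERFACE

Orientations are given as a unit quaternion [x, y, z, w].
In Python, from workcell import bot, eyes, workorder gives the robot as it stands. The module is installed in compiled form; this text tells all that it offers.
- The arm moves only by the shell command python3 -m crank 'ROWS' [FORCE]. ROWS is JSON, a list that holds one entry, the list of rows, each a list of 7 numbers: the turn, a rotation vector about the tool's x, y, z in rad, then the shift along the tool's x, y, z in cm, then the finger opening in cm, from 0 to 8.54. In form: [[[ax, ay, az, x, y, z, jaw], ...]]. A call has 1 to 5 rows; each row is the pose to reach, as a shift and turn from the pose commanded when the call began, along the tool's axes at that moment; what a row does not reach only later rows make up. A row lasts 1/10 s, in which the tool goes at most 50 mm and 8.59 degrees, less where a joint would pass 70% of its speed; a pose out of reach is approached as far as the arm can. A call with a gripper value outside its range is refused whole. The fingers move at their own pace and stop on an object; FORCE is the grip in N (left out, the last holds). Time passes only in rows, so rows that repeat a pose let the fingers close. It gives the time, the measured TCP pose, the force and the opening at its end, in the units of the state.
- bot.read_state(): the state, without advancing time (a new reading comes with each control period).
- eyes.grab_frame(name): name is "scene" or "top" or "wrist"; returns a dict with "img" (384x512x3 uint8, red, green, blue), "depth" (384x512 float32, m along the optical axis (not along the pixel's ray), 0 where there is no reading), "fx", "fy", "cx", "cy" (pixels), "rvec" (rotation vector, rad) and "tvec" (3), from world to camera coordinates, as OpenCV has them; the wrist camera has in their place "T_tool_cam" (4x4, takes a point from camera to tool coordinates, whose origin is the TCP and whose axes are the tool frame's). Camera axes: x right, y down, z forward; pixel columns grow to the right and rows downward; lengths in m; the calibration is good to about 2 mm. A picture is of the moment at which its call begins: read the wrist's pose just before it.
- workorder.close_job(): hands the job in, once; it reports no verdict.
The state is a dict: "clock": time; "joint_positions": joint angles; "joint_velocities": joint speeds; "joint_efforts": joint torques, N m; "eef_pos": TCP position; "orientation": TCP orientation; "wrist_force": force on the tool from outside, world axes, zero at the start; "moment": the same for the moment, N m; "width": finger opening in m.
Only numpy, scipy, OpenCV 4.12 (cv2) and the standard library are available. Lean on these libraries where they do the work, as an engineer would, in place of code of your own. Each camera call takes 0.05 s, during which the arm holds its last target.

## Working session

There is one attempt and no reset: what is moved stays moved. The work goes in short steps, Python scripts to look and compute and a shell command to move; the robot and the scene stay as the last step left them, time stands still between calls to the robot, and variables do not carry over. Pictures are saved under pics/ and viewed, and the job is handed in when it is done.

```bash
mkdir -p pics; ls
python3 - <<'E'
from workcell import bot,eyes
import cv2
print(bot.read_state())
for n in ("scene","top","wrist"):
    f=eyes.grab_frame(n); cv2.imwrite(f"pics/{n}0.png",f["img"][:,:,::-1])
    print(n,{k:v for k,v in f.items() if k not in("img","depth")})
E
```

```text
pics
{'clock': 0.0, 'joint_positions': array([ 1.30399913e+00,  1.26380428e-01, -4.06273180e-02,  1.40535858e+00,
       -1.23688873e-05,  1.57082451e+00]), 'joint_velocities': array([ 0.00223331, -0.0002137 ,  0.00088037,  0.0009541 ,  0.00144666,
        0.00071787]), 'joint_efforts': array([ 1.09567824e-03, -4.35917580e+01,  3.52922451e+01,  1.75121706e-02,
       -7.89472756e-05,  1.97441594e-06]), 'eef_pos': array([0.13831448, 0.50605264, 0.23851937]), 'orientation': array([ 0.56240561,  0.42860954, -0.42948665, -0.56172503]), 'wrist_force': array([-1.06124527, -0.05329566, -0.79021407]), 'moment': array([ 0.03987104, -0.02575901, -0.02336525]), 'width': 0.08566628242382689}
scene {'fx': 373.71560650520087, 'fy': 373.71560650520087, 'cx': 258.3915563658426, 'cy': 194.21684478382025, 'rvec': array([ 1.90902497, -0.43429422,  0.31192915]), 'tvec': array([-0.47093828,  0.14664846,  0.84276583])}
top {'fx': 460.54111261089514, 'fy': 460.54111261089514, 'cx': 254.47812283397082, 'cy': 195.17462234309403, 'rvec': array([ 2.18695458, -2.13860196,  0.1104086 ]), 'tvec': array([-0.03803918,  0.50672207,  1.26231549])}
wrist {'fx': 285.9048365715517, 'fy': 285.9048365715517, 'cx': 255.02686182456853, 'cy': 194.867318855339, 'T_tool_cam': array([[ 9.99999508e-01, -6.82631313e-04, -7.20351106e-04,
         9.88984975e-05],
       [ 4.75554257e-04, -3.07484134e-01,  9.51553089e-01,
        -1.34592912e-01],
       [-8.71056470e-04, -9.51552963e-01, -3.07483658e-01,
         7.82562343e-02],
       [ 0.00000000e+00,  0.00000000e+00,  0.00000000e+00,
         1.00000000e+00]])}
```

View pics/scene0.png

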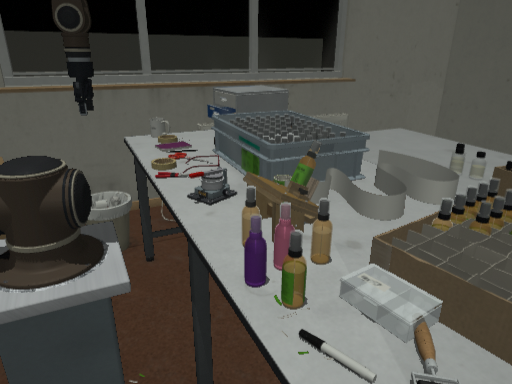

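View pics/top0.png

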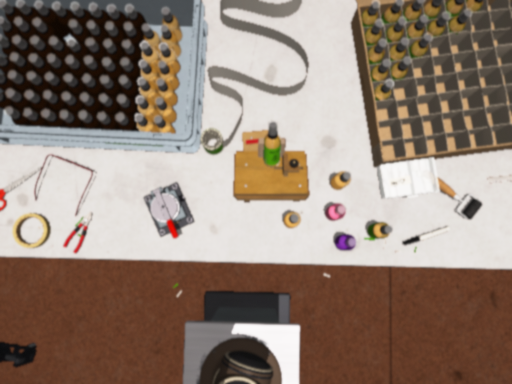

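View pics/wrist0.png

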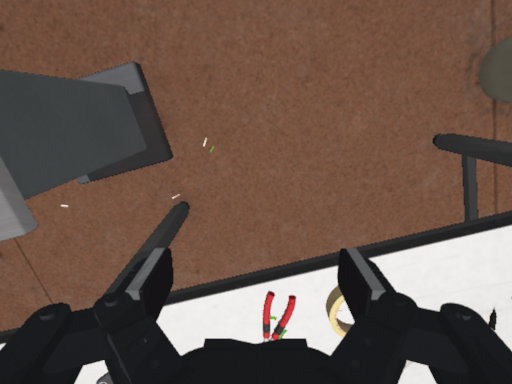

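The candidates for the labelled bottle in the top view are:
- amber bottle with green at (380,230), also at scene (293,280)
- plain amber bottles at (341,180) and (292,220)
- pink at (336,212) and purple at (346,242)
- leaning labelled bottle on the stand at (272,145)
- bottles in the carton

I choose the one at (380,230). The coder is at (168,208), with its red handle at (173,228). Next I'll crop in and measure.

```bash
cat > h.py <<'E'
import numpy as np, cv2
from scipy.spatial.transform import Rotation as R
from workcell import bot,eyes
def ext(f,s=None):
    if "rvec" in f:
        Rm=R.from_rotvec(f["rvec"]).as_matrix(); t=f["tvec"]; return Rm.T,-Rm.T@t
    T=f["T_tool_cam"]; Rt=R.from_quat(s["orientation"]).as_matrix()
    return Rt@T[:3,:3], Rt@T[:3,3]+s["eef_pos"]
def cloud(f,s=None):
    Rc,o=ext(f,s); v,u=np.mgrid[:384,:512]; d=f["depth"]
    p=np.stack([(u-f["cx"])/f["fx"]*d,(v-f["cy"])/f["fy"]*d,d],-1)
    P=p@Rc.T+o; P[d==0]=np.nan; return P
def proj(f,X,s=None):
    Rc,o=ext(f,s); c=(np.atleast_2d(X)-o)@Rc
    return np.c_[c[:,0]/c[:,2]*f["fx"]+f["cx"],c[:,1]/c[:,2]*f["fy"]+f["cy"]]
def grab(n):
    s=bot.read_state(); f=eyes.grab_frame(n); return f,s,cloud(f,s)
def save(f,name,box=None,k=1):
    im=f["img"][:,:,::-1]
    if box: im=im[box[1]:box[3],box[0]:box[2]]
    cv2.imwrite(name,cv2.resize(im,None,fx=k,fy=k,interpolation=cv2.INTER_CUBIC))
E
python3 - <<'E'
from h import *
np.set_printoptions(precision=4,suppress=True)
f,s,P=grab("top"); save(f,"pics/t_coder.png",(130,170,210,250),8)
g,s2,Q=grab("scene"); save(g,"pics/s_bot.png",(230,180,350,320),4); 
for n,(u,v) in dict(bench=(220,240),handle=(173,228),disc=(165,206),lab=(380,230),pa=(341,180),pb=(292,220),pink=(336,212),purp=(346,242),fix=(270,185),lean=(273,131)).items():
    w=P[v-6:v+7,u-6:u+7].reshape(-1,3); m=w[np.nanargmax(w[:,2])]
    print(n,P[v,u],"top",m)
def ctr(P,f,cx,cy,zlo,zhi,r=.035):
    m=(np.hypot(P[...,0]-cx,P[...,1]-cy)<r)&(P[...,2]>zlo)&(P[...,2]<zhi); return m
# red handle
for nm,ff,PP in(("top",f,P),("scene",g,Q)):
    I=ff["img"].astype(int); m=(I[...,0]>120)&(I[...,1]<60)&(I[...,2]<60)&(PP[...,2]>.04)&(PP[...,2]<.2)
    print(nm,m.sum(),np.nanmin(PP[m],0),np.nanmax(PP[m],0),np.nanmedian(PP[m],0))
print(proj(g,[[.0,.0,0]]))
E
```

```text
bench [0.3806 0.0682 0.0005] top [0.3778 0.0675 0.0076]
handle [0.4084 0.1852 0.0963] top [0.3925 0.1835 0.1019]
disc [0.4672 0.2119 0.081 ] top [0.4502 0.2144 0.0916]
lab [ 0.4149 -0.3555  0.1083] top [ 0.4134 -0.3583  0.1541]
pa [ 0.5433 -0.2532  0.1122] top [ 0.54   -0.2608  0.1541]
pb [ 0.4335 -0.1236  0.1481] top [ 0.4308 -0.1331  0.1555]
pink [ 0.4576 -0.2374  0.1298] top [ 0.4609 -0.2432  0.1547]
purp [ 0.3816 -0.2635  0.1281] top [ 0.3792 -0.2732  0.1548]
fix [ 0.5242 -0.067   0.1254] top [ 0.5102 -0.0824  0.1363]
lean [ 0.6451 -0.0695  0.2135] top [ 0.6526 -0.0616  0.2313]
top 91 [0.3874 0.175  0.0826] [0.4296 0.2    0.1019] [0.4084 0.1893 0.0936]
scene 16 [0.3828 0.1764 0.0929] [0.4249 0.1929 0.0969] [0.4015 0.1833 0.095 ]
[[ 49.559  259.2466]]
```

View pics/t_coder.png

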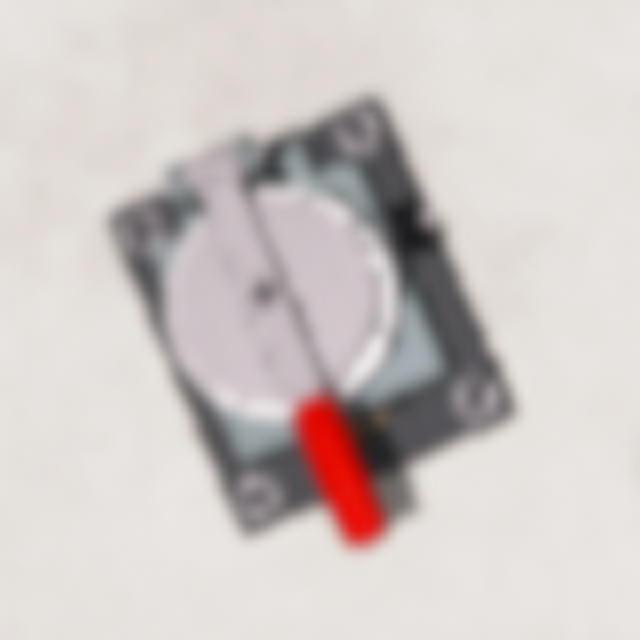

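View pics/s_bot.png

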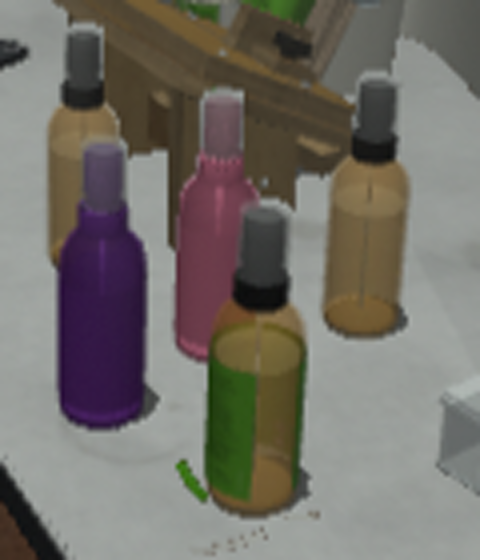

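The crop confirms it: the labelled bottle is at scene crop (255,400), with a green label, amber body and black collar. The top crop shows the coder lever shut, its handle pointing down and slightly right. Now I'll work out the coder pose.

Run:
```python
from h import *
np.set_printoptions(precision=4,suppress=True)
f,s,P=grab("top"); Rc,o=ext(f)
def ray(u,v,z):
    d=Rc@np.array([(u-f["cx"])/f["fx"],(v-f["cy"])/f["fy"],1]); return o+d*(z-o[2])/d[2]
c=[ray(130+(a-4)/8,170+(b-4)/8,.01) for a,b in((370,95),(515,410),(245,530),(110,215))]
c=np.array(c);print(c);print("ctr",c.mean(0),[np.linalg.norm(c[i]-c[i-1]) for i in range(4)])
ax=(c[0]+c[3]-c[1]-c[2]);print("coder +x yaw",np.arctan2(ax[1],ax[0]))
print("tool axes",R.from_quat(s["orientation"]).as_matrix())
# fixture extents & bottles
m=(P[...,2]>.1)&(P[...,2]<.145)&(P[...,1]>-.2)&(P[...,1]<.08)&(P[...,0]<.7)
print(np.nanmin(P[m],0),np.nanmax(P[m],0))
for n,x,y in(("lab",.413,-.358),("pa",.54,-.26),("pb",.431,-.133),("purp",.379,-.273)):
    for cam in("top","scene"):
        g,_,Q=(f,s,P) if cam=="top" else grab("scene")
        m=(np.hypot(Q[...,0]-x,Q[...,1]-y)<.03)&(Q[...,2]>.146)
        print(n,cam,m.sum(),np.nanmean(Q[m],0))
```

```text
[[0.5439 0.1986 0.01  ]
 [0.4329 0.1428 0.01  ]
 [0.3886 0.2363 0.01  ]
 [0.4989 0.2892 0.01  ]]
ctr [0.4661 0.2167 0.01  ] [np.float64(0.10117468137901618), np.float64(0.12421939158025655), np.float64(0.10343096158356241), np.float64(0.12234104300469043)]
coder +x yaw 0.4569047931812794
tool axes [[ 0.2637 -0.0002 -0.9646]
 [ 0.9646 -0.0007  0.2637]
 [-0.0008 -1.      0.    ]]
[ 0.0292 -0.1694  0.1   ] [0.6489 0.0631 0.1449]
lab top 62 [ 0.4158 -0.3663  0.1497]
lab scene 86 [ 0.4139 -0.3705  0.1499]
pa top 63 [ 0.5506 -0.262   0.1497]
pa scene 51 [ 0.5476 -0.2658  0.1496]
pb top 58 [ 0.439  -0.1291  0.1498]
pb scene 42 [ 0.437  -0.1337  0.1495]
purp top 64 [ 0.3818 -0.2743  0.1497]
purp scene 68 [ 0.3795 -0.2796  0.1497]
```

```bash
cat >> h.py <<'E'
np.set_printoptions(precision=4,suppress=True)
def Rtool(yaw,pitch=0.):
    # tool x at world yaw, tool y down; pitch: turn about tool x
    x=np.array([np.cos(yaw),np.sin(yaw),0]); y=np.array([0,0,-1.]); return np.c_[x,y,np.cross(x,y)]@R.from_rotvec([pitch,0,0]).as_matrix()
def plan(p,Rt,s=None,base=None):
    s=s or bot.read_state(); R0=R.from_quat(s["orientation"]).as_matrix(); p0=s["eef_pos"]
    rv=R.from_matrix(R0.T@Rt).as_rotvec(); d=R0.T@(np.array(p)-p0)*100
    print("turn",rv.round(3),"shift cm",d.round(2),"deg",np.degrees(np.linalg.norm(rv)).round(1),"dist",np.linalg.norm(d).round(1)); return rv,d
C=np.array([.466,.217]); CY=.457
def coder(x,y,z,C=C,CY=CY): return np.array([C[0]+x*np.cos(CY)-y*np.sin(CY),C[1]+x*np.sin(CY)+y*np.cos(CY),z])
E
python3 -c "
from h import *
plan(coder(-.0645,0,.2),Rtool(CY+np.pi/2))"
```

```text
turn [-0.    -0.724 -0.   ] shift cm [-23.55   3.93 -34.4 ] deg 41.5 dist 41.9
```

```bash
python3 -m crank '[[[0,-0.08,0,-2.4,0.4,-3.5,8.5],[0,-0.16,0,-4.8,0.8,-7,8.5],[0,-0.24,0,-7.2,1.2,-10.5,8.5],[0,-0.32,0,-9.6,1.6,-14,8.5],[0,-0.4,0,-12,2,-17.5,8.5]]]'; python3 -c "
from h import *
print(bot.read_state()['joint_positions'])
plan(coder(-.0645,0,.2),Rtool(CY+np.pi/2))"
```

```text
clock: 1.0
eef_pos: [0.2763, 0.3432, 0.2193]
orientation: [0.465, 0.533, -0.533, -0.465]
wrist_force: [1.4, -0.2, -0.5]
width: 0.0846
[ 0.893  -0.0332 -0.2507  1.3526 -0.0001  0.756 ]
turn [ 0.001 -0.32   0.   ] shift cm [-17.12   1.93 -10.94] deg 18.3 dist 20.4
```

```bash
python3 -m crank '[[[0,-0.064,0,-3.4,0.4,-2.2,8.5],[0,-0.128,0,-6.8,0.8,-4.4,8.5],[0,-0.192,0,-10.2,1.2,-6.6,8.5],[0,-0.256,0,-13.6,1.6,-8.8,8.5],[0,-0.32,0,-17.1,1.9,-10.9,8.5]]]'; python3 -c "
from h import *
print(bot.read_state()['joint_positions'])
plan(coder(-.0645,0,.2),Rtool(CY+np.pi/2))
f,s,P=grab('wrist'); save(f,'pics/w1.png',None,1.5)
I=f['img'].astype(int); m=(I[...,0]>110)&(I[...,1]<60)&(I[...,2]<60)&(P[...,2]>.05)
q=P[m]-np.array([*C,0]); c,s_=np.cos(CY),np.sin(CY); l=np.c_[q[:,0]*c+q[:,1]*s_,-q[:,0]*s_+q[:,1]*c,q[:,2]]
print(m.sum(),np.percentile(l,[2,50,98],axis=0))
b=l[:,0]; print('slope',np.polyfit(l[:,0],l[:,2],1))
"
```

```text
clock: 1.5
eef_pos: [0.4072, 0.1881, 0.2003]
orientation: [0.374, 0.6, -0.6, -0.374]
wrist_force: [0.6, 0.5, -0.2]
width: 0.0849
[ 0.4326 -0.0159 -0.2755  1.3106  0.0001 -0.0232]
turn [ 0.001 -0.001  0.   ] shift cm [ 0.    0.03 -0.1 ] deg 0.1 dist 0.1Traceback (most recent call last):
  File "<string>", line 8, in <module>
    print(m.sum(),np.percentile(l,[2,50,98],axis=0))
                  ~~~~~~~~~~~~~^^^^^^^^^^^^^^^^^^^^
    return _quantile_unchecked(
        a, q, axis, out, overwrite_input, method, keepdims, weights)
    return _ureduce(a,
                    func=_quantile_ureduce_func,
    ...<5 lines>...
                    overwrite_input=overwrite_input,
                    method=method)
    r = func(a, **kwargs)
    result = _quantile(arr,
                       quantiles=q,
    ...<2 lines>...
                       out=out,
                       weights=wgt)
    slices_having_nans = np.isnan(arr[-1, ...])
                                  ~~~^^^^^^^^^
IndexError: index -1 is out of bounds for axis 0 with size 0
```

View pics/w1.png

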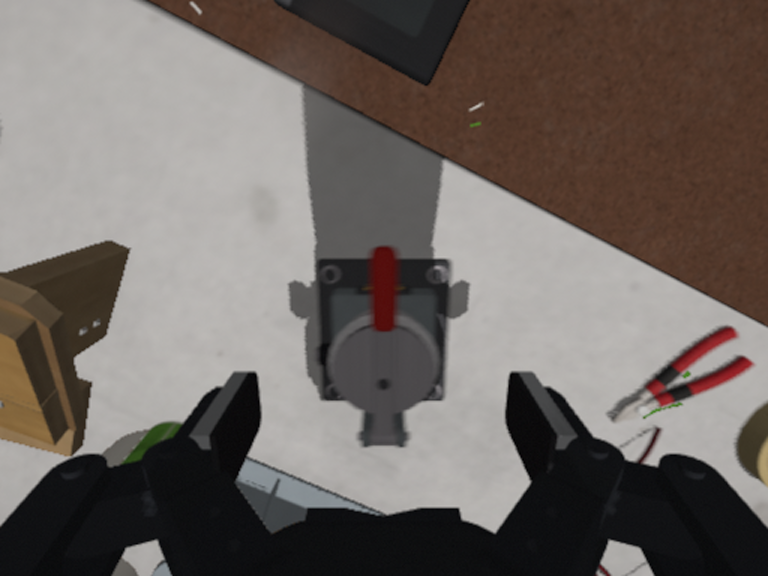

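The wrist view shows the coder squared up with the tool. The handle runs vertically at (384,288) in the 1.5x image.

```bash
cat > lev.py <<'E'
from h import *
def lev(f,P):
    I=f['img'].astype(int); m=(I[...,0]>60)&(I[...,1]<.3*I[...,0])&(I[...,2]<.3*I[...,0])&(P[...,2]>.05)
    m&=np.hypot(P[...,0]-C[0],P[...,1]-C[1])<.25
    q=P[m]-np.array([*C,0]); c,s_=np.cos(CY),np.sin(CY); l=np.c_[q[:,0]*c+q[:,1]*s_,-q[:,0]*s_+q[:,1]*c,q[:,2]]
    print(m.sum()); print(np.percentile(l,[2,50,98],axis=0))
    if len(l)>20: print('slope',np.polyfit(l[:,0],l[:,2],1))
    return l
E
python3 -c "
from lev import *
f,s,P=grab('wrist'); lev(f,P)
# plate corners, rays at z=.01
Rc,o=ext(f,s)
g=f['img'].copy(); save(f,'pics/w1c.png',(195,160,320,310),5)
for X in [coder(a,b,.01) for a,b in((.063,.053),(.063,-.053),(-.063,.053),(-.063,-.053))]: print((proj(f,X,s)-[195,160])*5+2)
"
```

```text
898
[[-0.0923 -0.0046  0.0914]
 [-0.0696  0.0024  0.0949]
 [-0.0435  0.0093  0.0977]]
slope [-0.0757  0.0896]
[[529.9333 546.6102]]
[[122.4213 546.834 ]]
[[554.5947  74.7716]]
[[99.6995 75.8042]]
```

View pics/w1c.png

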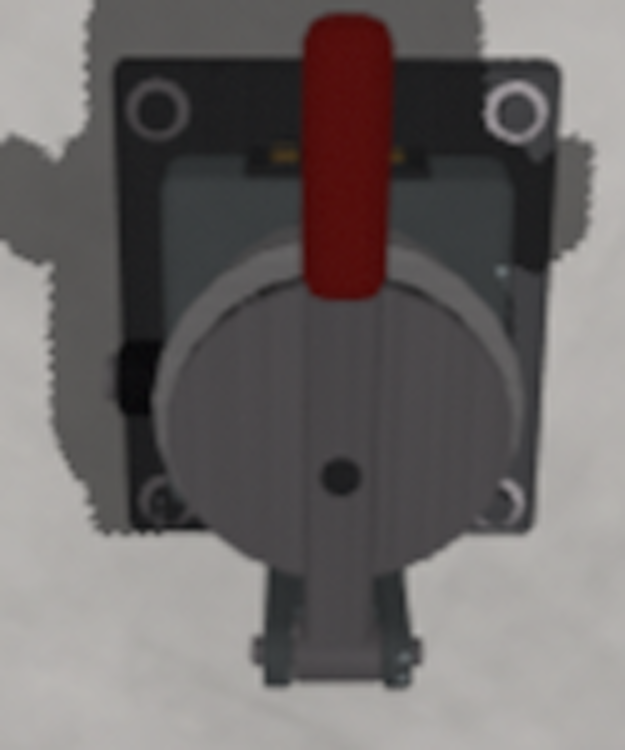

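```bash
python3 -c "
from h import *
plan(coder(-.0685,.0015,.077),Rtool(CY+np.pi/2))"
```

```text
turn [-0.    -0.008 -0.001] shift cm [ 0.37 12.29  0.33] deg 0.5 dist 12.3
```

```bash
python3 -m crank '[[[0,-0.004,0,0.2,4,0.2,8.5],[0,-0.008,0,0.37,8,0.33,8.5],[0,-0.008,0,0.37,12.2,0.33,8.5],[0,-0.008,0,0.37,12.2,0.33,8.5]]]' && python3 -c "
from h import *
f,s,P=grab('wrist'); save(f,'pics/w2.png',None,1.5); print(s['wrist_force'])"
```

```text
clock: 2.0
eef_pos: [0.3977, 0.19, 0.0737]
orientation: [-0.371, -0.598, 0.604, 0.374]
wrist_force: [-0.3, 0.3, 0.2]
width: 0.0847
[-0.3469  0.2924  0.1738]
```

View pics/w2.png

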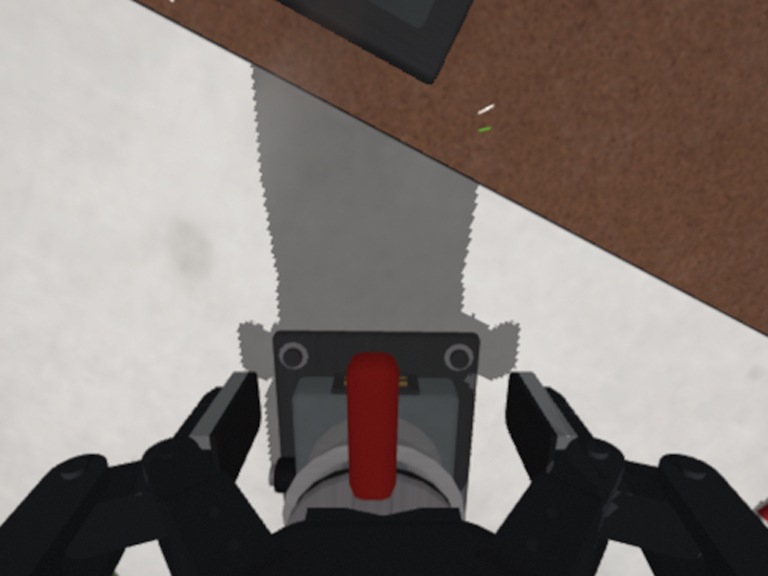

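The handle sits centred at column 372, but the mid-point between the jaws is at column 382, so I'll shift tool x by about -3.5 mm and then close.

```bash
python3 -m crank '[[[0,0,0,-0.35,-0.1,0,5],[0,0,0,-0.35,-0.1,0,3],[0,0,0,-0.35,-0.1,0,1],[0,0,0,-0.35,-0.1,0,1],[0,0,0,-0.35,-0.1,0,1]]]' 25;  python3 -m crank '[[[0,0,0,0,0,0,1],[0,0,0,0,0,0,1]]]';python3 -c "
from lev import *
f,s,P=grab('wrist'); save(f,'pics/w3.png',None,1.5); print(s['wrist_force']); lev(f,P)
p=s['eef_pos']-[*C,0];c,n=np.cos(CY),np.sin(CY);print('local tcp',p[0]*c+p[1]*n,-p[0]*n+p[1]*c,p[2])
plan(s['eef_pos'],Rtool(CY+np.pi/2))"
```

```text
clock: 2.55
eef_pos: [0.4035, 0.189, 0.08]
orientation: [0.372, 0.602, -0.6, -0.373]
wrist_force: [0.3, 2.2, 1.2]
width: 0.0152
clock: 2.75
eef_pos: [0.4035, 0.1889, 0.0796]
orientation: [0.372, 0.602, -0.6, -0.373]
wrist_force: [-0.8, 5.6, 1.1]
width: 0.0155
[-0.7732  5.5575  1.1133]
2834
[[-0.0935 -0.0051  0.0897]
 [-0.0729  0.0021  0.0942]
 [-0.0443  0.0094  0.0968]]
slope [-0.0481  0.0905]
local tcp -0.06848736311212344 0.0023877000586274046 0.07963874243891872
turn [0.001 0.004 0.001] shift cm [ 0. -0.  0.] deg 0.3 dist 0.0
```

View pics/w3.png

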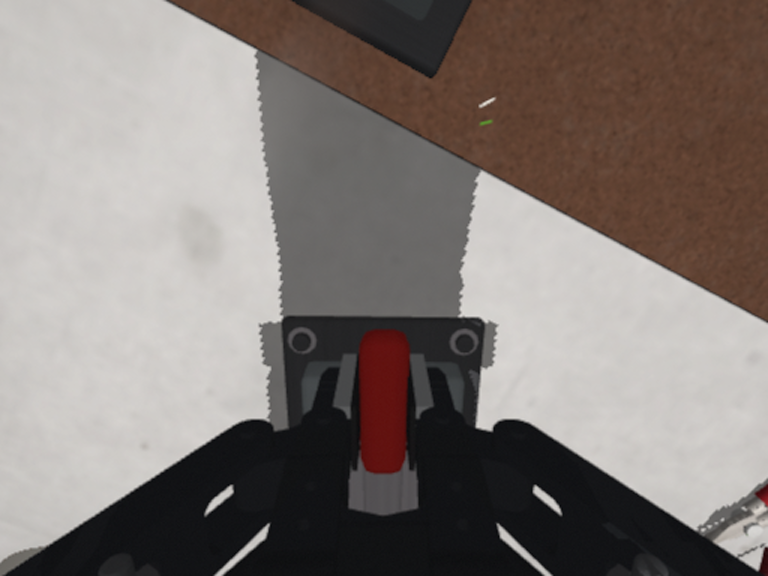

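```bash
sed -i 's/^C=np.array.*; CY/C=np.array([.4615,.217]); CY/' h.py; python3 -c "
from h import *
r=.1127;f=lambda a:np.array([r*np.cos(a),-r*np.sin(a)])*100  # tool z, tool y
ph=.112+np.arange(0,16)*.132
for k in range(3):
  for i in range(1,6):
    d=f(ph[5*k+i])-f(ph[5*k]); print(k,ph[5*k+i].round(3),'y',d[1].round(2),'z',d[0].round(2))
"
```

```text
0 0.244 y -1.46 z -0.26
0 0.376 y -2.88 z -0.72
0 0.508 y -4.22 z -1.35
0 0.64 y -5.47 z -2.16
0 0.772 y -6.6 z -3.12
1 0.904 y -0.99 z -1.1
1 1.036 y -1.83 z -2.33
1 1.168 y -2.51 z -3.66
1 1.3 y -3.0 z -5.06
1 1.432 y -3.3 z -6.52
2 1.564 y -0.11 z -1.48
2 1.696 y -0.02 z -2.97
2 1.828 y 0.26 z -4.43
2 1.96 y 0.73 z -5.84
2 2.092 y 1.39 z -7.17
```

```bash
python3 -m crank '[[[0,0,0,0.1,-1.46,-0.26,1],[0,0,0,0.1,-2.88,-0.72,1],[0,0,0,0.1,-4.22,-1.35,1],[0,0,0,0.1,-5.47,-2.16,1],[0,0,0,0.1,-6.6,-3.12,1]]]'; python3 -c "
from lev import *
f,s,P=grab('wrist'); save(f,'pics/w4.png',None,1.5); print(s['wrist_force']); lev(f,P)"
```

```text
clock: 3.3
eef_pos: [0.4295, 0.2017, 0.1446]
orientation: [-0.372, -0.599, 0.603, 0.373]
wrist_force: [-1.7, -1.5, -4.1]
width: 0.0155
[-1.6843 -1.4771 -4.0713]
1625
[[-0.0591 -0.0069  0.1429]
 [-0.0506  0.      0.1664]
 [-0.0177  0.007   0.1713]]
slope [-0.5939  0.1361]
```

View pics/w4.png

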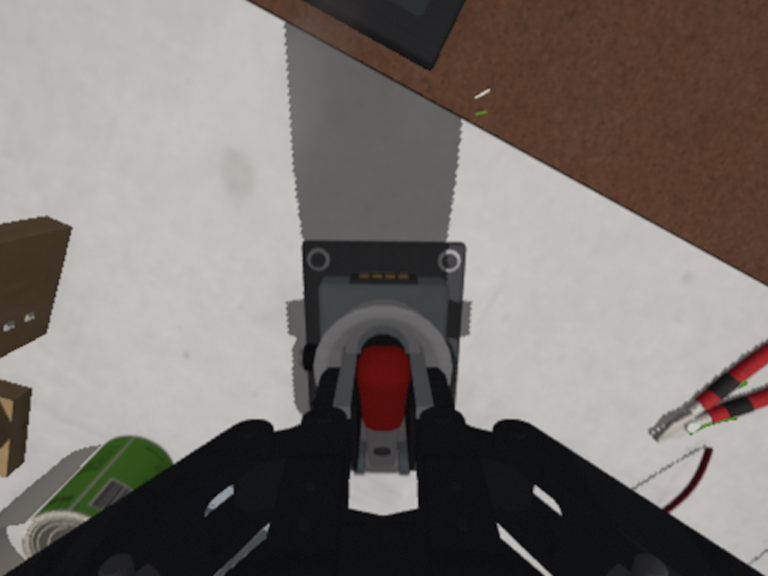

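The lever is rising: the handle is still between the pads at (384,390), and the open socket now shows beneath it. Forces are low, so I'll carry on along the arc.

```bash
python3 -m crank '[[[0,0,0,0,-0.99,-1.1,1],[0,0,0,0,-1.83,-2.33,1],[0,0,0,0,-2.51,-3.66,1],[0,0,0,0,-3.0,-5.06,1],[0,0,0,0,-3.3,-6.52,1]]]';python3 -m crank '[[[0,0,0,0,-0.11,-1.48,1],[0,0,0,0,-0.02,-2.97,1],[0,0,0,0,0.26,-4.43,1],[0,0,0,0,0.26,-4.43,1]]]'; python3 -c "
from lev import *
f,s,P=grab('wrist'); save(f,'pics/w5.png',None,1.5); print(s['wrist_force']); lev(f,P)
f,s,P=grab('scene'); save(f,'pics/s5.png',(150,120,280,220),5)"
```

```text
clock: 3.85
eef_pos: [0.4884, 0.2303, 0.178]
orientation: [-0.373, -0.599, 0.603, 0.372]
wrist_force: [-2.7, -5.5, 1.6]
width: 0.0155
clock: 4.25
eef_pos: [0.5306, 0.2508, 0.1754]
orientation: [-0.374, -0.6, 0.601, 0.372]
wrist_force: [2.9, -4.2, 2.4]
width: 0.0153
[ 2.8784 -4.222   2.3737]
2790
[[ 0.056  -0.0079  0.1703]
 [ 0.0617 -0.0005  0.2044]
 [ 0.0728  0.0065  0.2158]]
slope [2.6687 0.0338]
```

View pics/s5.png

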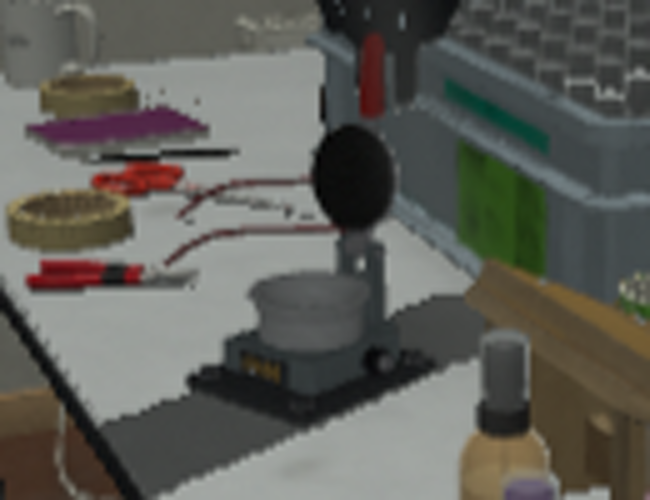

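View pics/w5.png

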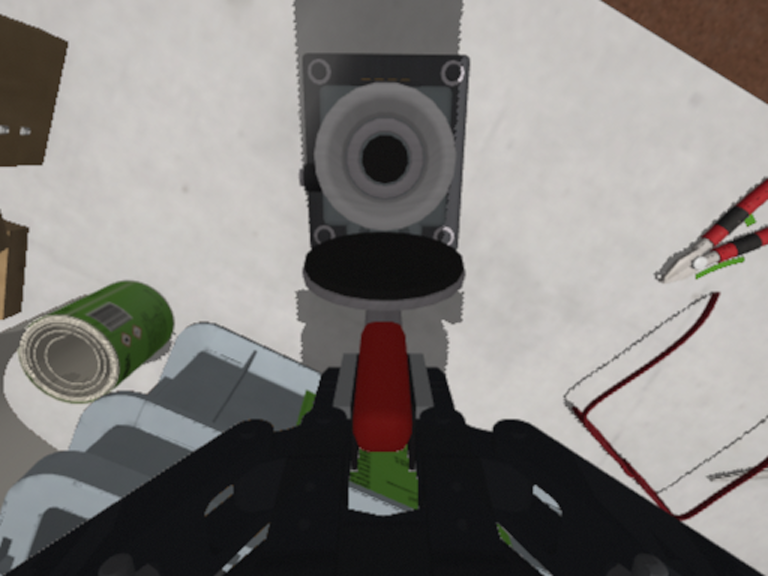

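The lever is at about 1.78 rad. I need to know how close the grey crate behind is.

```bash
python3 -c "
from h import *
f,s,P=grab('top')
for a,b in((125,145),(160,148),(195,148),(200,120),(205,140)): print(a,b,P[b,a])
p=s['eef_pos']; print(p)
m=(P[...,0]>.5)&(P[...,0]<.72)&(P[...,1]>.1)&(P[...,2]>.03)&(P[...,2]<.14)
print(np.nanmin(P[m],0))
g,s,Q=grab('wrist')
c,n=np.cos(CY),np.sin(CY);X=Q[...,0]-C[0];Y=Q[...,1]-C[1];lx=X*c+Y*n;ly=-X*n+Y*c
m=(lx>.1)&(lx<.25)&(abs(ly)<.09)&(Q[...,2]>.03)&(Q[...,2]<.15)
import collections
print(m.sum()); 
for z in (.03,.06,.09,.12): 
  k=m&(Q[...,2]>z); print(z,k.sum(), lx[k].min() if k.sum() else None, ly[k][lx[k].argmin()] if k.sum() else None)
"
```

```text
125 145 [0.5494 0.2149 0.4626]
160 148 [0.6381 0.2463 0.0172]
195 148 [0.6408 0.1466 0.0145]
200 120 [0.7221 0.1347 0.0184]
205 140 [0.6537 0.113  0.0629]
[0.5301 0.2506 0.1755]
[0.5002 0.1    0.0301]
2597
0.03 2597 0.13557605295931022 -0.08857942342433446
0.06 1739 0.13557605295931022 -0.08857942342433446
0.09 641 0.13557605295931022 -0.08857942342433446
0.12 83 0.15661018077646474 -0.08240891139419337
```

```bash
python3 -m crank '[[[0,0,0,-0.1,0.24,-0.7,1],[0,0,0,-0.1,0.5,-1.4,1],[0,0,0,-0.1,0.8,-2.1,1],[0,0,0,-0.1,1.13,-2.74,1],[0,0,0,-0.1,1.13,-2.74,1]]]'; python3 -c "
from lev import *
f,s,P=grab('wrist'); save(f,'pics/w6.png',None,1.5); print(s['wrist_force']); lev(f,P)
f,s,P=grab('scene'); save(f,'pics/s6.png',(150,120,280,220),5)"
```

```text
clock: 4.95
eef_pos: [0.5551, 0.2626, 0.1645]
orientation: [-0.373, -0.601, 0.601, 0.372]
wrist_force: [2.1, -3.1, 4.9]
width: 0.0154
[ 2.0525 -3.0966  4.9185]
3456
[[ 0.0781 -0.0081  0.1642]
 [ 0.0905 -0.0007  0.193 ]
 [ 0.1033  0.0065  0.207 ]]
slope [1.8871 0.0205]
```

View pics/s6.png

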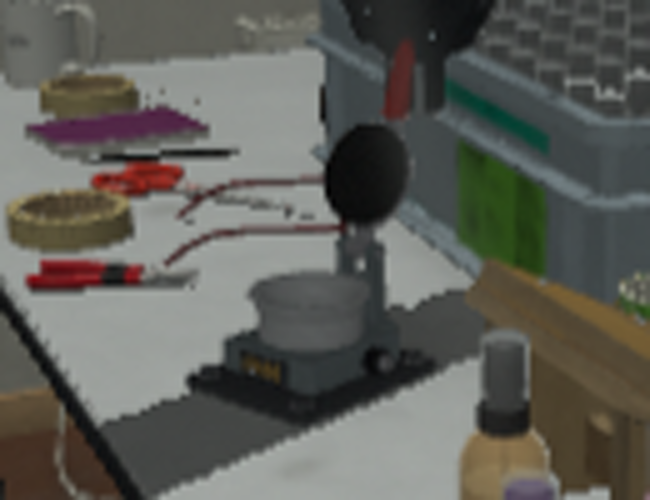

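View pics/w6.png

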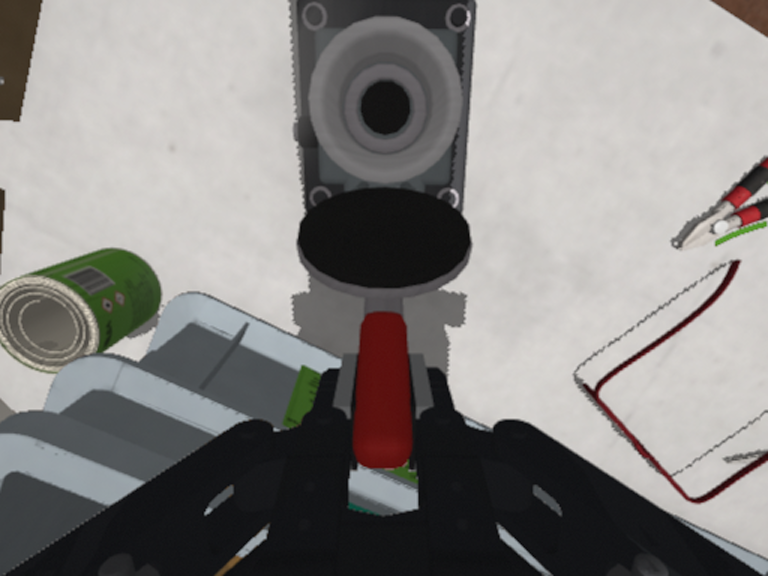

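```bash
python3 -m crank '[[[0,0,0,0,0.1,-0.2,1],[0,0,0,0,0.2,-0.4,1],[0,0,0,0,0.2,-0.4,1]]]'; python3 -c "
from lev import *
f,s,P=grab('wrist'); lev(f,P)"
```

```text
clock: 5.35
eef_pos: [0.5581, 0.2641, 0.1627]
orientation: [-0.373, -0.601, 0.601, 0.372]
wrist_force: [2.7, -4.1, 3.7]
width: 0.0157
3519
[[ 0.0808 -0.0082  0.1635]
 [ 0.0941 -0.0007  0.1913]
 [ 0.1069  0.0065  0.2054]]
slope [1.7823 0.0221]
```

```bash
python3 -m crank '[[[0,0,0,0,0,0,4.5],[0,0,0,0,0,0,4.5],[0,0,0,0,0,0,4.5],[0,0,0,0,-4,0,4.5],[0,0,0,0,-8,0,4.5]]]'; python3 -c "
from h import *
plan(coder(-.03,0,.25),Rtool(CY+np.pi/2))"
```

```text
clock: 5.9
eef_pos: [0.5562, 0.2646, 0.2415]
orientation: [-0.371, -0.6, 0.602, 0.373]
wrist_force: [1.1, 0.3, 0.2]
width: 0.0444
turn [-0.004  0.005  0.   ] shift cm [-0.03 -0.79 13.6 ] deg 0.4 dist 13.6
```

```bash
python3 -m crank '[[[0,0,0,0,-0.8,3.5,4.5],[0,0,0,0,-0.8,7,4.5],[0,0,0,0,-0.8,10.6,4.5],[0,0,0,0,-0.8,10.6,4.5]]]'; python3 -c "
from h import *
f,s,P=grab('wrist'); save(f,'pics/w7.png',None,1.5); print(s['eef_pos'])
g,_,_=grab('scene'); save(g,'pics/s7.png',(150,120,280,220),5)
E=lambda r,z:[coder(r*np.cos(t),r*np.sin(t),z) for t in np.linspace(0,6.28,60)]
im=f['img'][:,:,::-1].copy()
for r,z in((.040,.062),(.031,.062),(.014,.044)):
  cv2.polylines(im,[np.round(proj(f,np.array(E(r,z)),s)).astype(np.int32)],True,(0,255,0))
cv2.imwrite('pics/w7o.png',cv2.resize(im,None,fx=1.5,fy=1.5))"
```

```text
clock: 6.3
eef_pos: [0.459, 0.2163, 0.2511]
orientation: [-0.372, -0.601, 0.601, 0.373]
wrist_force: [-0.3, -0.4, 0.0]
width: 0.0448
[0.459  0.2163 0.2511]
```

View pics/w7o.png

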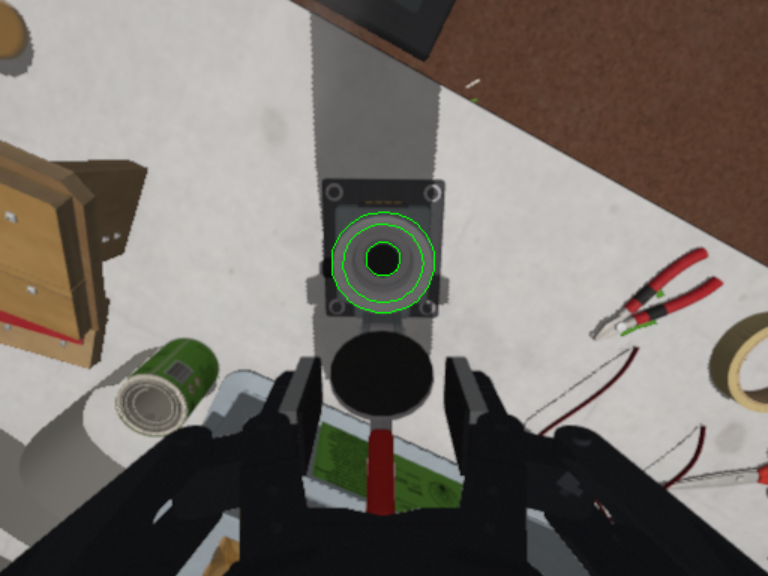

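View pics/s7.png

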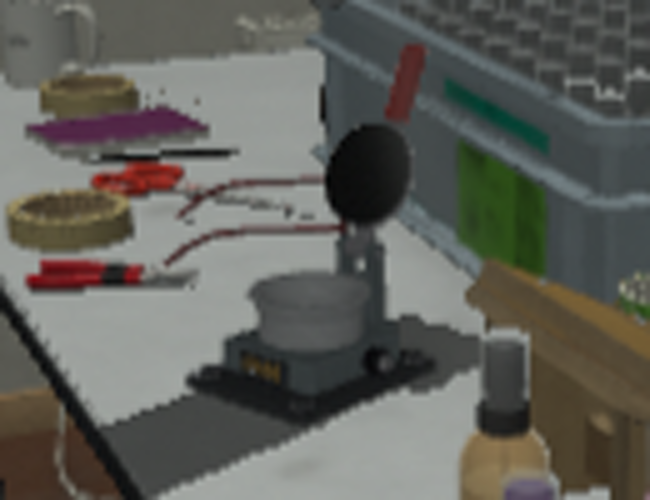

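The overlay with coder centre (0.4615, 0.217) matches the mouth and pad rings, and the lever stays back after release. Now I'll go to the bottle, round the front of the stand.

```bash
python3 -c "
from h import *
plan([.37,0,.26],Rtool(np.pi/2))"
```

```text
turn [0.001 0.461 0.001] shift cm [-15.39  -0.94  17.95] deg 26.4 dist 23.7
```

```bash
python3 -m crank '[[[0,0.092,0,-3.1,-0.2,3.6,6],[0,0.184,0,-6.2,-0.4,7.2,6],[0,0.277,0,-9.2,-0.6,10.8,6],[0,0.369,0,-12.3,-0.8,14.4,6],[0,0.461,0,-15.4,-0.9,18,6]]]'; python3 -c "
from h import *
plan([.415,-.368,.26],Rtool(.845))"
```

```text
clock: 6.9
eef_pos: [0.3702, -0.0015, 0.2595]
orientation: [0.501, 0.5, -0.499, -0.5]
wrist_force: [0.9, -1.1, -0.2]
width: 0.0599
turn [0.001 0.723 0.   ] shift cm [-36.64  -0.04  -4.56] deg 41.5 dist 36.9
```

```bash
python3 -m crank '[[[0,0.09,0,-4.6,0,0,6],[0,0.18,0,-9.2,0,0,6],[0,0.27,0,-13.8,0,-1,6],[0,0.36,0,-18.4,0,-2,6],[0,0.45,0,-23,0,-3,6]]]'; python3 -c "
from h import *
plan([.415,-.368,.26],Rtool(.845))"
```

```text
clock: 7.4
eef_pos: [0.401, -0.233, 0.2593]
orientation: [0.6, 0.375, -0.374, -0.6]
wrist_force: [0.6, 0.8, -0.1]
width: 0.06
turn [0.001 0.272 0.   ] shift cm [-11.52  -0.07  -7.18] deg 15.6 dist 13.6
```

```bash
python3 -m crank '[[[0,0.09,0,-3.9,0,-2.4,6],[0,0.18,0,-7.8,0,-4.8,6],[0,0.272,0,-11.5,0,-7.2,6],[0,0.272,0,-11.5,0,-7.2,6]]]'; python3 -c "
from h import *
f,s,P=grab('wrist'); save(f,'pics/w8.png',None,1.5); print(s['eef_pos'],s['joint_positions'])
m=(np.hypot(P[...,0]-.415,P[...,1]+.368)<.03)&(P[...,2]>.1455)&(P[...,2]<.16); q=P[m]; print(m.sum(),q.mean(0),(q.min(0)+q.max(0))/2,q.max(0)-q.min(0))
v,u=np.where(m);print(u.mean(),v.mean())
"
```

```text
clock: 7.8
eef_pos: [0.4159, -0.3704, 0.2569]
orientation: [-0.645, -0.289, 0.29, 0.646]
wrist_force: [0.6, -0.5, -0.1]
width: 0.0597
[ 0.4159 -0.3704  0.2569] [-0.7272  0.1894  0.074   1.4567 -0.0007  0.0005]
517 [ 0.415  -0.3654  0.1499] [ 0.4155 -0.3657  0.1488] [0.0223 0.0223 0.0066]
258.45647969052226 190.8220502901354
```

View pics/w8.png

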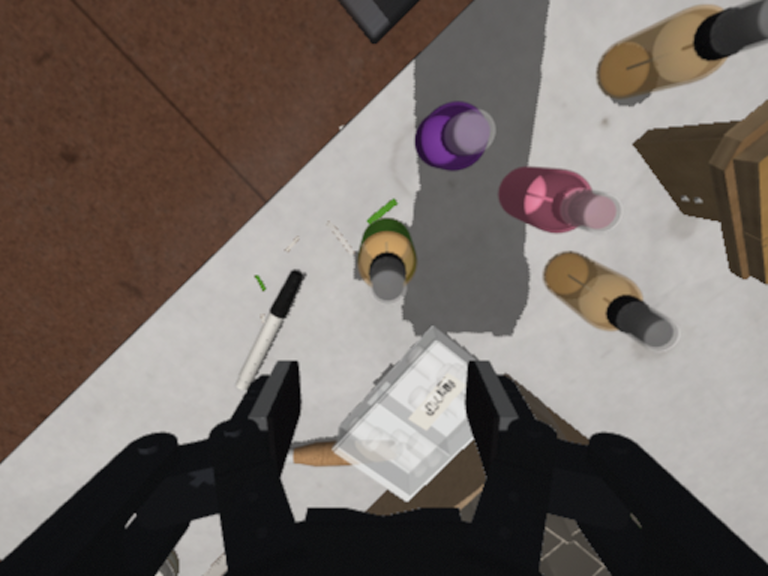

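The wrist view shows the labelled bottle's cap at (388,280) in the 1.5x image, with the label edge at (385,235). Its top is at z 0.150 and 22 mm wide, as specified. I'll grip it from above at body height of about 0.09.

```bash
python3 -c "
from h import *
plan([.4155,-.3656,.18],Rtool(.845))"; python3 -m crank '[[[0,0,0,0.3,3.5,-0.4,6.2],[0,0,0,0.3,7.7,-0.4,6.2],[0,0,0,0.3,7.7,-0.4,6.2],[0,0,0,0.3,7.7,-0.4,6.2]]]';  python3 -c "
from h import *
f,s,P=grab('wrist'); save(f,'pics/w9.png',None,1.5); print(s['eef_pos'],s['width'])
m=(np.hypot(P[...,0]-.415,P[...,1]+.368)<.03)&(P[...,2]>.1455)&(P[...,2]<.16); q=P[m]; print(m.sum(),q.mean(0),(q.min(0)+q.max(0))/2,q.max(0)-q.min(0))
plan([.4155,-.3656,.088],Rtool(.845))"
```

```text
turn [-0.002  0.001  0.   ] shift cm [0.18 7.74 0.15] deg 0.1 dist 7.7
clock: 8.25
eef_pos: [0.4198, -0.3648, 0.1827]
orientation: [-0.644, -0.291, 0.292, 0.645]
wrist_force: [0.6, -0.2, 0.4]
width: 0.0618
[ 0.4198 -0.3648  0.1827] 0.061789142593925
958 [ 0.4146 -0.3652  0.1498] [ 0.4153 -0.3658  0.1487] [0.0225 0.0225 0.0064]
turn [0.002 0.005 0.   ] shift cm [-0.34  9.63  0.4 ] deg 0.3 dist 9.6
```

View pics/w9.png

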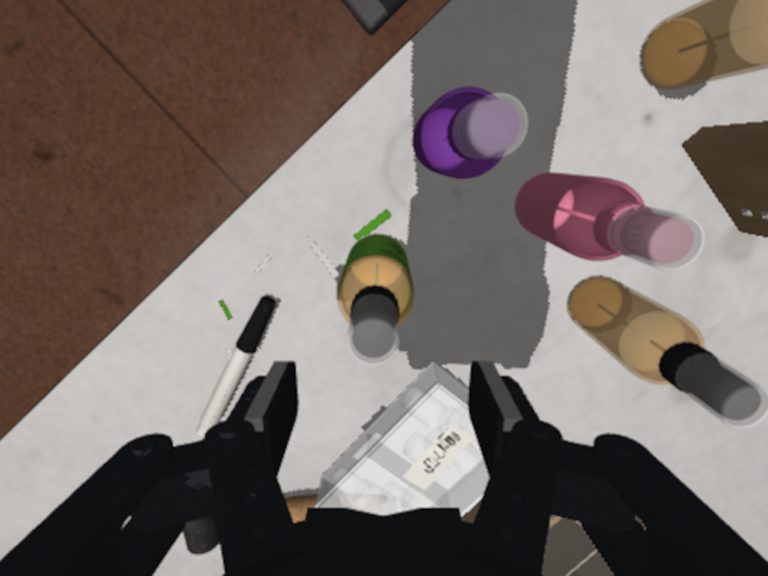

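I typed that row before the plan had printed, so it's about 4 mm off. I'll correct that during the descent.

```bash
python3 -m crank '[[[0,0.003,0,-0.34,0.5,0.4,6.2],[0,0.003,0,-0.34,0.5,0.4,6.2],[0,0.003,0,-0.34,3,0.4,6.2],[0,0.003,0,-0.34,6,0.4,6.2],[0,0.003,0,-0.34,6,0.4,6.2]]]';  python3 -c "
from h import *
f,s,P=grab('wrist'); save(f,'pics/w10.png',None,1.5); print(s['eef_pos'],s['width'])
plan([.4155,-.3656,.088],Rtool(.845))"
```

```text
clock: 8.8
eef_pos: [0.413, -0.3643, 0.1199]
orientation: [-0.643, -0.29, 0.291, 0.646]
wrist_force: [-0.4, 1.5, -0.5]
width: 0.0624
[ 0.413  -0.3643  0.1199] 0.062393915184395375
turn [-0.002  0.001 -0.   ] shift cm [ 0.07  3.39 -0.19] deg 0.1 dist 3.4
```

View pics/w10.png

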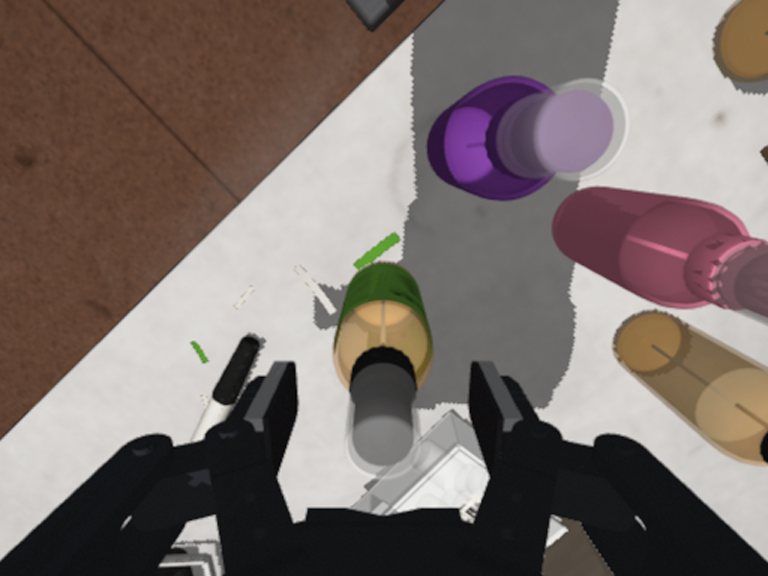

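The bottle is centred between the jaws, with its cap at (383,420). Down to grip height.

```bash
python3 -m crank '[[[0,0,0,0.05,1.6,-0.15,6.2],[0,0,0,0.05,3.2,-0.15,6.2],[0,0,0,0.05,3.2,-0.15,6.2],[0,0,0,0.05,3.2,-0.15,6.2]]]';  python3 -c "
from h import *
f,s,P=grab('wrist'); save(f,'pics/w11.png',None,1.5); print(s['eef_pos'],s['width'],s['wrist_force'])
plan([.4155,-.3656,.088],Rtool(.845))"
```

```text
clock: 9.25
eef_pos: [0.4165, -0.3666, 0.0922]
orientation: [0.645, 0.291, -0.29, -0.644]
wrist_force: [-0.7, 0.2, -0.2]
width: 0.0621
[ 0.4165 -0.3666  0.0922] 0.062091652023484295 [-0.7297  0.1729 -0.2092]
turn [ 0.002  0.001 -0.   ] shift cm [0.01 0.43 0.16] deg 0.1 dist 0.5
```

View pics/w11.png

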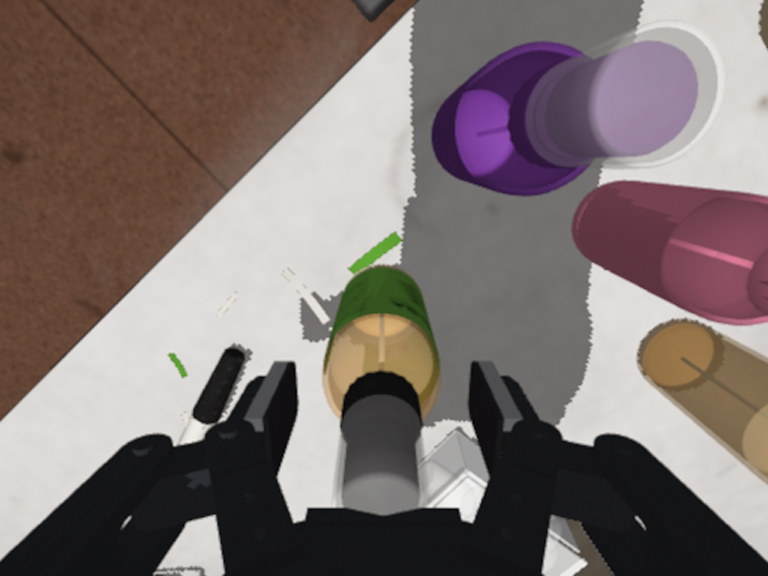

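```bash
python3 -m crank '[[[0,0,0,0,0.4,0.1,6.2],[0,0,0,0,0.4,0.1,5],[0,0,0,0,0.4,0.1,4],[0,0,0,0,0.4,0.1,3.5],[0,0,0,0,0.4,0.1,3.5]]]' 60; python3 -m crank '[[[0,0,0,0,0,0,3.5],[0,0,0,0,0,0,3.5]]]'; python3 -c "
from h import *
f,s,P=grab('wrist'); save(f,'pics/w12.png',None,1.5); print(s['eef_pos'],s['width'],s['wrist_force'])
plan([.4155,-.3656,.088],Rtool(.845))"
```

```text
clock: 9.8
eef_pos: [0.4154, -0.3658, 0.0872]
orientation: [0.645, 0.29, -0.29, -0.644]
wrist_force: [-0.8, 0.0, 6.0]
width: 0.0419
clock: 10.0
eef_pos: [0.4154, -0.3659, 0.0872]
orientation: [0.645, 0.29, -0.29, -0.644]
wrist_force: [-1.5, -0.5, 5.9]
width: 0.0417
[ 0.4154 -0.3659  0.0872] 0.041661189823851676 [-1.5069 -0.5249  5.8926]
turn [ 0.001  0.001 -0.   ] shift cm [ 0.02 -0.08  0.01] deg 0.1 dist 0.1
```

View pics/w12.png

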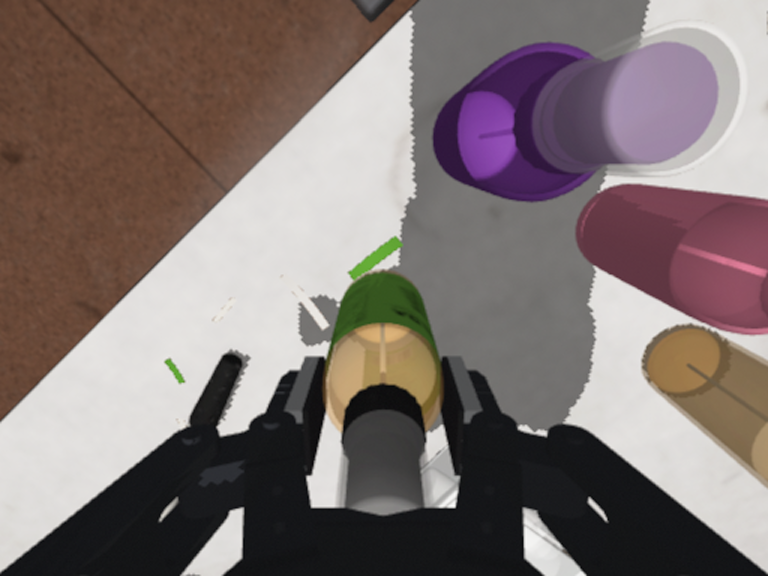

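The jaws hold the bottle body at width 0.0417. Lifting.

```bash
python3 -m crank '[[[0,0,0,0,-1.5,0,3.5],[0,0,0,0,-4,0,3.5],[0,0,0,0,-8,0,3.5],[0,0,0,0,-12,0,3.5],[0,0,0,0,-16.5,0,3.5]]]' 80; python3 -c "
from h import *
f,s,P=grab('wrist'); save(f,'pics/w13.png',None,1.5); print(s['eef_pos'],s['width'],s['wrist_force'])
plan([.34,-.09,.255],Rtool(np.pi/2-.25))"
```

```text
clock: 10.55
eef_pos: [0.4145, -0.3648, 0.2514]
orientation: [-0.644, -0.29, 0.291, 0.646]
wrist_force: [0.3, -0.9, -2.3]
width: 0.0418
[ 0.4145 -0.3648  0.2514] 0.04180641383975965 [ 0.3498 -0.949  -2.309 ]
turn [ 0.008 -0.475 -0.002] shift cm [15.63  0.3  24.01] deg 27.2 dist 28.7
```

View pics/w13.png

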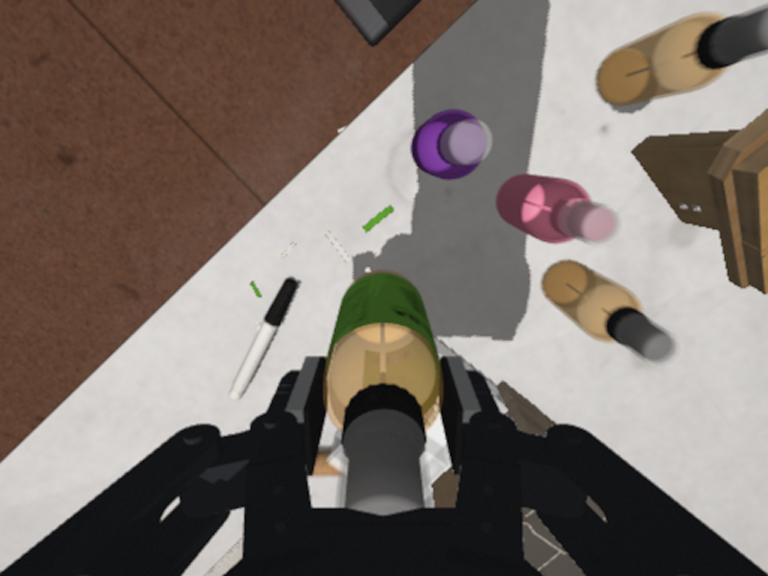

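The bottle is held, with weight of 2.3 N, its base at about z 0.164 and the bench bottles untouched. I'll carry it round the front of the stand, a bit higher.

```bash
python3 -m crank '[[[0,-0.03,0,1,-3,1.5,3.5],[0,-0.12,0,4,-3,6,3.5],[0,-0.21,0,7,-3,10.5,3.5],[0,-0.3,0,10,-3,15,3.5],[0,-0.39,0,13,-3,19.5,3.5]]]'; python3 -c "
from h import *
s=bot.read_state();print(s['width'])
plan([.34,.06,.275],Rtool(np.pi/2+.15))"
```

```text
clock: 11.1
eef_pos: [0.3584, -0.1529, 0.2805]
orientation: [-0.575, -0.41, 0.411, 0.576]
wrist_force: [0.8, 1.0, -1.9]
width: 0.0418
0.0417597401466496
turn [-0.001 -0.482  0.001] shift cm [19.53  0.57  8.68] deg 27.6 dist 21.4
```

```bash
python3 -m crank '[[[0,-0.096,0,3.9,0.1,1.7,3.5],[0,-0.192,0,7.8,0.2,3.5,3.5],[0,-0.288,0,11.7,0.3,5.2,3.5],[0,-0.384,0,15.6,0.4,7,3.5],[0,-0.482,0,19.5,0.5,8.7,3.5]]]'; python3 -c "
from h import *
plan(coder(0,0,.23),Rtool(CY+np.pi/2))"
```

```text
clock: 11.6
eef_pos: [0.3405, 0.0597, 0.2758]
orientation: [-0.461, -0.536, 0.536, 0.461]
wrist_force: [1.4, 0.4, -3.2]
width: 0.0411
turn [-0.    -0.306  0.   ] shift cm [ 13.73   4.58 -14.33] deg 17.5 dist 20.4
```

```bash
python3 -m crank '[[[0,-0.076,0,3.4,1.1,-3.6,3.5],[0,-0.153,0,6.8,2.3,-7.2,3.5],[0,-0.23,0,10.3,3.4,-10.8,3.5],[0,-0.306,0,13.7,4.6,-14.3,3.5],[0,-0.306,0,13.7,4.6,-14.3,3.5]]]'; python3 -c "
from h import *
f,s,P=grab('wrist'); save(f,'pics/w14.png',None,1.5); print(s['wrist_force'])
f,_,_=grab('scene'); save(f,'pics/s14.png',(130,60,290,220),4)
plan(coder(0,0,.23),Rtool(CY+np.pi/2))"
```

```text
clock: 12.1
eef_pos: [0.4644, 0.2182, 0.226]
orientation: [-0.372, -0.599, 0.602, 0.375]
wrist_force: [-0.9, -0.1, -2.8]
width: 0.0413
[-0.9404 -0.1127 -2.7709]
turn [-0.004 -0.002  0.   ] shift cm [ 0.19 -0.18  0.01] deg 0.3 dist 0.3
```

View pics/w14.png

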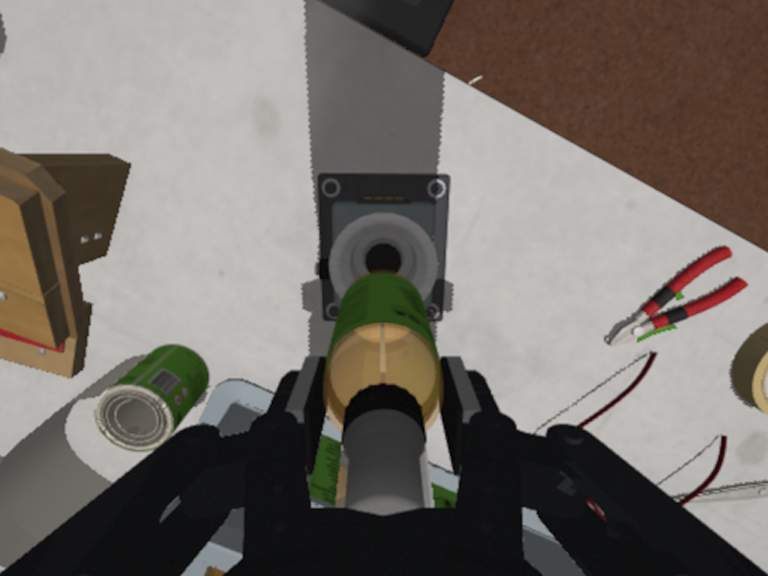

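View pics/s14.png

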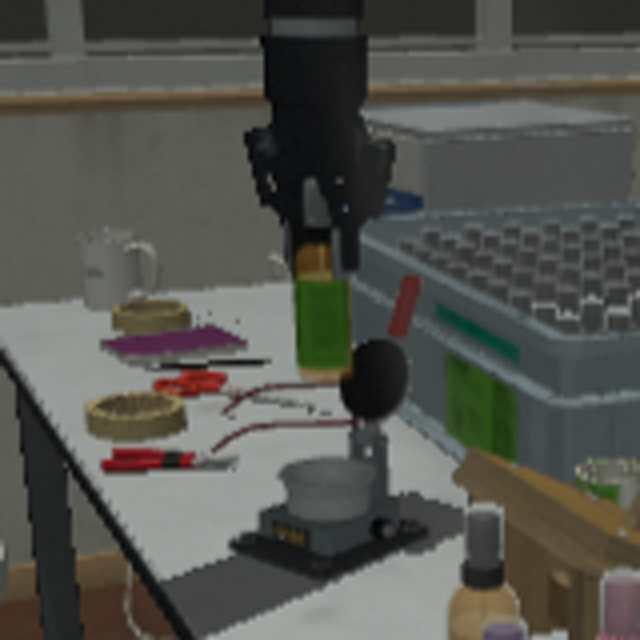

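```bash
python3 -m crank '[[[0,0,0,0,3,0,3.5],[0,0,0,0,6,0,3.5],[0,0,0,0,7,0,3.5],[0,0,0,0,7,0,3.5],[0,0,0,0,7,0,3.5]]]'; python3 -c "
from h import *
f,s,P=grab('wrist'); print(s['wrist_force'])
im=f['img'][:,:,::-1].copy()
E=lambda r,z:[coder(r*np.cos(t),r*np.sin(t),z) for t in np.linspace(0,6.28,60)]
for r,z in((.040,.062),(.031,.062)):
  cv2.polylines(im,[np.round(proj(f,np.array(E(r,z)),s)).astype(np.int32)],True,(0,255,0))
b=[s['eef_pos']+np.array([.022*np.cos(t),.022*np.sin(t),-.0872]) for t in np.linspace(0,6.28,60)]
cv2.polylines(im,[np.round(proj(f,np.array(b),s)).astype(np.int32)],True,(0,0,255))
cv2.imwrite('pics/w15.png',cv2.resize(im[100:330,140:380],None,fx=2.5,fy=2.5))
plan(coder(0,0,.121),Rtool(CY+np.pi/2))"
```

```text
clock: 12.7
eef_pos: [0.463, 0.2143, 0.1619]
orientation: [0.375, 0.6, -0.599, -0.375]
wrist_force: [-0.8, 0.0, -2.0]
width: 0.0415
[-0.8229  0.0303 -2.0492]
turn [ 0.003 -0.004 -0.   ] shift cm [0.3  4.12 0.07] deg 0.3 dist 4.1
```

View pics/w15.png

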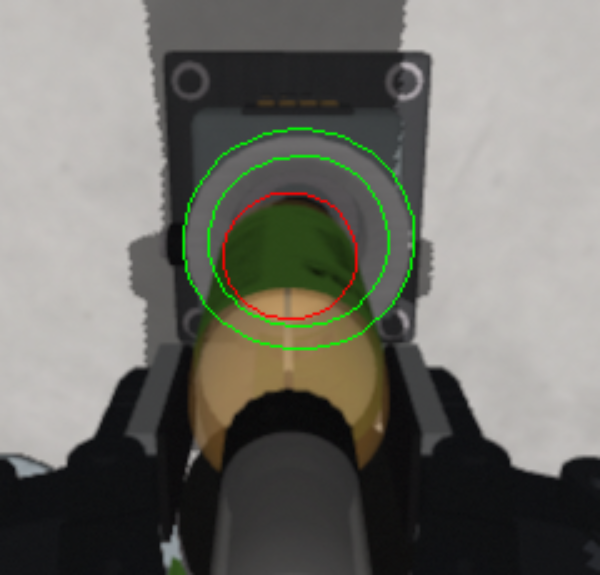

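```bash
python3 -m crank '[[[0,0,0,0.3,0,0.05,3.5],[0,0,0,0.3,0.6,0.05,3.5],[0,0,0,0.3,1.2,0.05,3.5],[0,0,0,0.3,1.2,0.05,3.5]]]'; python3 -c "
from h import *
plan(coder(0,0,.121),Rtool(CY+np.pi/2))"
```

```text
clock: 13.15
eef_pos: [0.4605, 0.2169, 0.1473]
orientation: [-0.375, -0.599, 0.6, 0.375]
wrist_force: [-0.7, -0.4, -2.1]
width: 0.0416
turn [-0.002 -0.004 -0.   ] shift cm [-0.03  2.63 -0.1 ] deg 0.2 dist 2.6
```

Centred within 1 mm. I'll descend slowly into the bore.

```bash
python3 -m crank '[[[0,0,0,0,0.3,-0.07,3.5],[0,0,0,0,0.6,-0.07,3.5],[0,0,0,0,0.9,-0.07,3.5],[0,0,0,0,1.1,-0.07,3.5],[0,0,0,0,1.1,-0.07,3.5]]]'; python3 -c "
from h import *
f,s,P=grab('wrist'); save(f,'pics/w16.png',(140,100,380,330),2.5); print(s['wrist_force'])
plan(coder(0,0,.121),Rtool(CY+np.pi/2))"
```

```text
clock: 13.65
eef_pos: [0.4615, 0.2173, 0.137]
orientation: [-0.375, -0.599, 0.6, 0.375]
wrist_force: [0.7, -1.0, -1.9]
width: 0.0411
[ 0.6874 -0.9518 -1.9001]
turn [-0.    -0.004 -0.   ] shift cm [-0.03  1.62  0.02] deg 0.2 dist 1.6
```

View pics/w16.png

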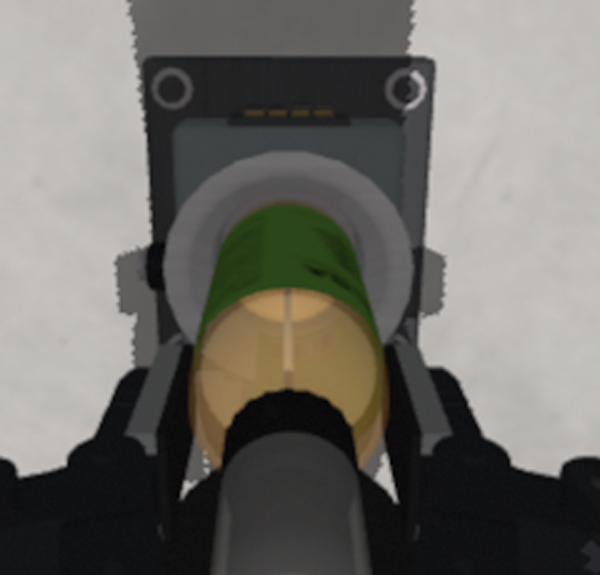

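The bottle is in the mouth and centred at column 288, with the socket spanning 165 to 413. Continuing in small steps while watching the force.

```bash
python3 -m crank '[[[0,0,0,0,0.2,0,3.5],[0,0,0,0,0.4,0,3.5],[0,0,0,0,0.6,0,3.5],[0,0,0,0,0.8,0,3.5],[0,0,0,0,0.8,0,3.5]]]' 100; python3 -m crank '[[[0,0,0,0,0.2,0,3.5],[0,0,0,0,0.2,0,3.5]]]'; python3 -m crank '[[[0,0,0,0,0.2,0,3.5],[0,0,0,0,0.2,0,3.5]]]'
```

```text
clock: 14.2
eef_pos: [0.4618, 0.2174, 0.1296]
orientation: [0.375, 0.6, -0.599, -0.375]
wrist_force: [-0.1, -0.6, 2.2]
width: 0.0408
clock: 14.4
eef_pos: [0.4618, 0.2175, 0.1276]
orientation: [0.375, 0.6, -0.599, -0.375]
wrist_force: [0.2, -0.7, 2.9]
width: 0.0409
clock: 14.6
eef_pos: [0.4618, 0.2175, 0.1255]
orientation: [0.375, 0.6, -0.599, -0.375]
wrist_force: [-0.4, 0.0, 3.9]
width: 0.041
```

The plunger has engaged, with force rising about 0.6 N/mm as expected. By that slope, home should be at TCP z of about 0.119.

```bash
python3 -m crank '[[[0,0,0,0,0.2,0,3.5],[0,0,0,0,0.2,0,3.5]]]'; python3 -m crank '[[[0,0,0,0,0.2,0,3.5],[0,0,0,0,0.2,0,3.5]]]'; python3 -m crank '[[[0,0,0,0,0.1,0,3.5],[0,0,0,0,0.1,0,3.5]]]'
```

```text
clock: 14.8
eef_pos: [0.4619, 0.2175, 0.1236]
orientation: [0.375, 0.6, -0.599, -0.375]
wrist_force: [-0.3, -1.4, 5.6]
width: 0.0409
clock: 15.0
eef_pos: [0.4619, 0.2175, 0.1218]
orientation: [0.375, 0.6, -0.599, -0.375]
wrist_force: [-0.1, -0.6, 6.6]
width: 0.0407
clock: 15.2
eef_pos: [0.4622, 0.2176, 0.1215]
orientation: [0.375, 0.6, -0.599, -0.375]
wrist_force: [-1.7, -1.1, 9.1]
width: 0.0407
```

Motion stalls at z 0.1215 (0.3 mm for 1 mm commanded) and the force jumps, so the bottle has reached the ring. I'll add push gently.

```bash
python3 -m crank '[[[0,0,0,0,0.1,0,3.5],[0,0,0,0,0.1,0,3.5]]]'; python3 -m crank '[[[0,0,0,0,0.1,0,3.5],[0,0,0,0,0.1,0,3.5]]]'; python3 -m crank '[[[0,0,0,0,0,0,3.5],[0,0,0,0,0,0,3.5]]]'
```

```text
clock: 15.4
eef_pos: [0.4624, 0.2177, 0.1215]
orientation: [0.375, 0.6, -0.599, -0.374]
wrist_force: [-3.0, -2.1, 16.2]
width: 0.0407
clock: 15.6
eef_pos: [0.4627, 0.2178, 0.1215]
orientation: [0.376, 0.601, -0.598, -0.374]
wrist_force: [-4.8, -2.3, 21.3]
width: 0.0412
clock: 15.8
eef_pos: [0.4627, 0.2178, 0.1215]
orientation: [0.376, 0.601, -0.598, -0.374]
wrist_force: [-4.7, -3.5, 21.0]
width: 0.041
```

```bash
python3 -c "
from lev import *
s=bot.read_state(); print('tilt',np.arccos(-R.from_quat(s['orientation']).as_matrix()[2,1]),s['eef_pos'],s['wrist_force'])
f,s,P=grab('wrist'); save(f,'pics/w20.png',None,1.5)
g,_,Q=grab('scene'); save(g,'pics/s20.png',(130,60,290,220),4)
h,_,T=grab('top'); save(h,'pics/t20.png',None,1.5)
l=lev(f,P)
print('top cam lever');lev(h,T)
for n,x,y in(('pa',.549,-.264),('pb',.438,-.131)):
  m=(np.hypot(T[...,0]-x,T[...,1]-y)<.03)&(T[...,2]>.146)&(T[...,2]<.16); print(n,T[m].mean(0))
print('after',bot.read_state()['wrist_force'],bot.read_state()['width'])
"
```

```text
tilt 0.0043019596289966735 [0.4627 0.2178 0.1215] [-4.6583 -3.4669 20.9813]
0Traceback (most recent call last):
  File "<string>", line 7, in <module>
    l=lev(f,P)
  File "lev.py", line 6, in lev
    print(m.sum()); print(np.percentile(l,[2,50,98],axis=0))
                          ~~~~~~~~~~~~~^^^^^^^^^^^^^^^^^^^^
    return _quantile_unchecked(
        a, q, axis, out, overwrite_input, method, keepdims, weights)
    return _ureduce(a,
                    func=_quantile_ureduce_func,
    ...<5 lines>...
                    overwrite_input=overwrite_input,
                    method=method)
    r = func(a, **kwargs)
    result = _quantile(arr,
                       quantiles=q,
    ...<2 lines>...
                       out=out,
                       weights=wgt)
    slices_having_nans = np.isnan(arr[-1, ...])
                                  ~~~^^^^^^^^^
IndexError: index -1 is out of bounds for axis 0 with size 0
```

View pics/s20.png

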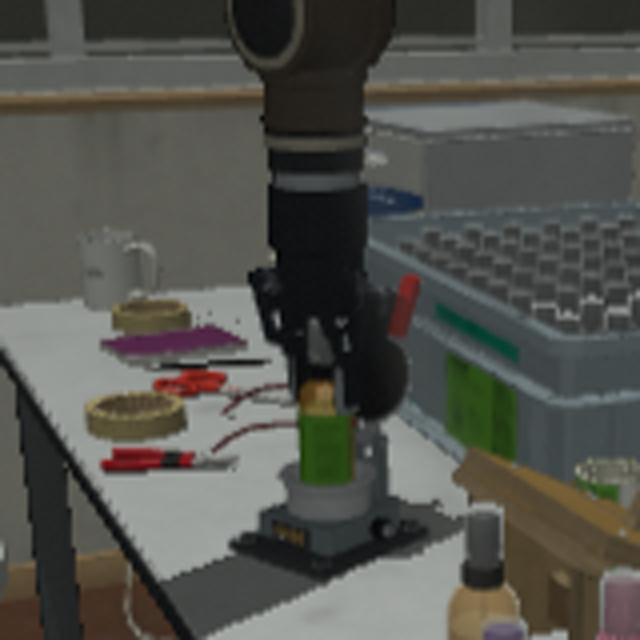

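View pics/w20.png

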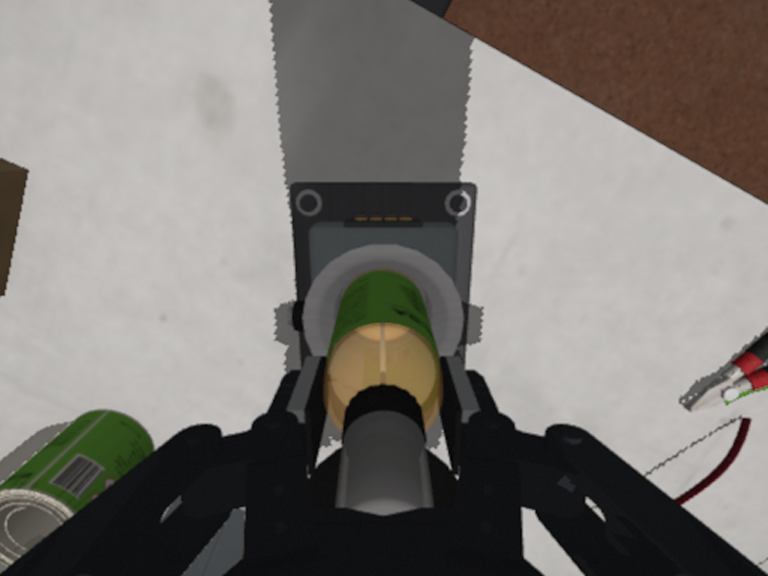

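```bash
python3 -c "
from h import *
h,_,T=grab('top')
for n,x,y in(('pa',.549,-.264),('pb',.438,-.131)):
  m=(np.hypot(T[...,0]-x,T[...,1]-y)<.03)&(T[...,2]>.146)&(T[...,2]<.16); print(n,T[m].mean(0))
s=bot.read_state();print(s['clock'],s['eef_pos'],s['wrist_force'],s['width'])
from workcell import workorder
workorder.close_job()"
```

```text
pa [ 0.5505 -0.2617  0.1496]
pb [ 0.4389 -0.1291  0.1496]
16.0 [0.4626 0.2178 0.1215] [-4.1664 -3.4368 21.7035] 0.04098734639890822
the job is handed in; nothing more can be done
```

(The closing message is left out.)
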